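Shake the nuts out of the clamp knobs

ROBOT

A 6-joint arm with a two-finger parallel gripper is mounted at the origin on the work surface. World frame = base frame: x ahead of the robot, y to its left, z up, the work surface at z = 0. Lengths are in mm, angles in rad, forces in N, time in s.
With the tool pointing down it reaches from about 350 to 800 mm from the base axis. Payload 7.3 kg.
Tool frame: the origin (TCP) lies on the centre line of the jaws, within the pads' length; the fingertips stand 25 mm ahead of it and the grasp point (between the pads) lies 6 mm ahead of it; x points along the fingers, z is the direction in which the jaws open and shut, and the axes are right-handed (so a half turn about x gives the same grasp; the last joint's range is limited). The gripper opens to 85 mm and grips with 20 to 120 N. Pads are 22 mm wide; open, the fingers measure 114 mm over their backs; the gripper's body (76 mm by 85 mm) begins 54 mm behind the grasp point. The pads swing forward as they close: fully open they stand 13 mm farther back than shut.
Start: joints at [-1.444, 0.342, 1.524, -0, 1.275, -0.146], TCP at [141.472, -505.596, 256.322] pointing down, gripper open.
Joint ranges: [-2.53, 2.53], [-0.77, 2.02], [0.04, 2.7], [-1, 4.14], [0.28, 2.66], [-3.11, 3.11]. Speed limits (rad/s): [2.57, 2.57, 3.14, 3.14, 3.14, 3.14].

INTERFACE

Orientations are given as [roll, pitch, yaw] about the fixed x, y, z axes, in that order (R = Rz(yaw) Ry(pitch) Rx(roll)).
In Python, from station import observe, snapshot, env gives the robot as it stands.
- The arm moves only by the shell command python3 -m inch 'ROWS'. ROWS is JSON, a list of rows, each an object with "claw": the finger opening in m, from 0 to 0.0854; "offset": the shift along the tool's x, y, z in m, a list of three; "turn": the turn about the tool's x in rad. A call has 1 to 20 rows; each row shifts and turns the commanded pose from where the row before left it, along the tool's axes as they then stand; what a row does not reach is not made up. A row lasts 1/12 s, in which the tool goes at most 41.7 mm and 7.16 degrees, less where a joint would pass 70% of its speed; a pose out of reach is approached as far as the arm can. A call is refused whole if a number of a shift passes 0.0417 or a number of a turn 0.125, either way. A call with a gripper value outside its range is refused whole. The fingers move at their own pace and stop on an object; the grip force is fixed at half the most. Time passes only in rows, so rows that do not move let the fingers close. It gives the time, the measured TCP pose, the force and the opening at its end, in the units of the state.
- observe(): the state, without advancing time (a new reading comes with each control period).
- snapshot(name): name is "scene" or "top"; returns a dict with "pixels" (400x640x3 uint8, blue, green, red), "fx", "fy", "cx", "cy" (pixels), "T" (4x4, takes a point from camera to world coordinates). Camera axes: x right, y down, z forward; pixel columns grow to the right and rows downward; lengths in mm; the calibration is good to about 2 mm. A picture is of the moment at which its call begins. There is no depth.
- env.hand_in(): hands the job in, once; it reports no verdict.
The state is a dict: "t": time; "joint_positions": joint angles; "dq": joint speeds; "effort": joint torques, N m; "tcp_pos": TCP position; "eef_rot": TCP orientation; "ft_force": force on the tool from outside, world axes, zero at the start; "torque": the same for the moment, N m; "gripper_width": finger opening in mm.
Only numpy, scipy, OpenCV 4.12 (cv2) and the standard library are available. Lean on these libraries where they do the work, as an engineer would, in place of code of your own. Each camera call takes 0.05 s, during which the arm holds its last target.

TASK

The wooden sieve on the plywood board holds big star knobs and small hex nuts swept up together. Lift it by its handle, hold it over the grey steel tray and shake it side to side until every nut has dropped through into the tray and only the knobs are left, without the gripper touching knobs or nuts. Then set the sieve down, not dropping it, wholly on its board with the knobs still in it, and leave the chisel, mallet, glue bottle and wax can standing around where they are.

Things in the scene. Friction and masses are not known exactly. Their poses are not given: they have to be found in the camera images.
- sieve_handle (a point): Centre of the sieve's handle, a level dark wood bar of rectangular section, 26 mm wide, 30 mm high and 170 mm long, along the sieve's y; gripped from above across its width (fingers closing along the sieve's x). It is 118 mm above the sieve's foot and right over its middle. The end boards that carry it (60 mm wide) rise to 140 mm above the foot at y = -91 and +91 mm. Axes: those of the sieve (z up).
- sieve_base (a point): Centre of the sieve's foot (its underside). The sieve is an open wooden box 190 mm (x) by 194 mm (y), walls 50 mm high and 10 to 12 mm thick, inside 170 by 170 mm, about 0.45 kg. Its floor is three flat steel bars along y, 14 mm wide, at x = -46, 0 and +46 mm, tops 14 mm above the foot; between them and beside them are four open slots 32 mm wide, along y. Shaking along the sieve's x, across the bars, is what drops the nuts.
- nut1_center (a point): Centre of hex nut 1 of 4: plain steel, 24 mm across the flats, 14 mm high, 33 g. At the start it lies flat on one of the sieve's bars. It is oily: it rides along in a gentle level carry and starts to slide when the sieve speeds up or stops at about 2 to 2.5 m/s2 or more, or leans more than about 12 degrees; once its centre leaves the bar it drops through a slot.
- nut2_center (a point): Centre of hex nut 2 of 4: plain steel, 24 mm across the flats, 14 mm high, 33 g. At the start it lies flat on one of the sieve's bars. It is oily: it rides along in a gentle level carry and starts to slide when the sieve speeds up or stops at about 2 to 2.5 m/s2 or more, or leans more than about 12 degrees; once its centre leaves the bar it drops through a slot.
- nut3_center (a point): Centre of hex nut 3 of 4: plain steel, 24 mm across the flats, 14 mm high, 33 g. At the start it lies flat on one of the sieve's bars. It is oily: it rides along in a gentle level carry and starts to slide when the sieve speeds up or stops at about 2 to 2.5 m/s2 or more, or leans more than about 12 degrees; once its centre leaves the bar it drops through a slot.
- nut4_center (a point): Centre of hex nut 4 of 4: plain steel, 24 mm across the flats, 14 mm high, 33 g. At the start it lies flat on one of the sieve's bars. It is oily: it rides along in a gentle level carry and starts to slide when the sieve speeds up or stops at about 2 to 2.5 m/s2 or more, or leans more than about 12 degrees; once its centre leaves the bar it drops through a slot.
- knob1_center (a point): Centre of star knob 1 of 2: black plastic clamp knob, six lobes, 63 mm across, 44 mm high, 75 g, lying hub up in the sieve; it is too big for the slots.
- knob2_center (a point): Centre of star knob 2 of 2: black plastic clamp knob, six lobes, 63 mm across, 44 mm high, 75 g, lying hub up in the sieve; it is too big for the slots.
- tray_floor (a point): Centre of the inner floor of the grey sheet-steel tray, 4 mm above the bench. The tray is 260 by 260 mm outside, 55 mm high, walls 4 mm thick, open on top, and does not move. Axes: along its sides, z up.
- board_top (a point): Centre of the top face of the plywood board on which the sieve stands: 250 by 250 mm, 12 mm thick, does not move. Axes: along its sides, z up.
- chisel: Bystander: wood chisel lying flat between board and tray, 250 mm long along its x, 28 mm high; origin under its middle.
- mallet: Bystander: round dark carver's mallet standing on its head, 92 mm across, 215 mm high; origin under its middle.
- glue: Bystander: white glue bottle, 60 mm across, 160 mm high; origin under its middle.
- wax: Bystander: flat round wax can, 90 mm across, 50 mm high; origin under its middle.

How it is judged (in metres and radians):
On the way, in this order (a step that is already met when the one before it is completed fails the run):
1. the sieve is held over the tray, clear of it, with the knobs in it (horizontal distance between sieve_base and tray_floor below 0.07 m and height (world z) of sieve_base above 0.055 m and x of knob1_center in the frame of sieve_base between -0.086 and 0.086 m and y of knob1_center in the frame of sieve_base between -0.086 and 0.086 m and z of knob1_center in the frame of sieve_base between 0.012 and 0.075 m and x of knob2_center in the frame of sieve_base between -0.086 and 0.086 m and y of knob2_center in the frame of sieve_base between -0.086 and 0.086 m and z of knob2_center in the frame of sieve_base between 0.012 and 0.075 m), for 0.1 s.
2. all four nuts lie in the tray and the knobs are in the sieve, while the sieve is still held up over the tray (x of nut1_center in the frame of tray_floor between -0.128 and 0.128 m and y of nut1_center in the frame of tray_floor between -0.128 and 0.128 m and z of nut1_center in the frame of tray_floor between -0.005 and 0.05 m and x of nut2_center in the frame of tray_floor between -0.128 and 0.128 m and y of nut2_center in the frame of tray_floor between -0.128 and 0.128 m and z of nut2_center in the frame of tray_floor between -0.005 and 0.05 m and x of nut3_center in the frame of tray_floor between -0.128 and 0.128 m and y of nut3_center in the frame of tray_floor between -0.128 and 0.128 m and z of nut3_center in the frame of tray_floor between -0.005 and 0.05 m and x of nut4_center in the frame of tray_floor between -0.128 and 0.128 m and y of nut4_center in the frame of tray_floor between -0.128 and 0.128 m and z of nut4_center in the frame of tray_floor between -0.005 and 0.05 m and x of knob1_center in the frame of sieve_base between -0.086 and 0.086 m and y of knob1_center in the frame of sieve_base between -0.086 and 0.086 m and z of knob1_center in the frame of sieve_base between 0.012 and 0.075 m and x of knob2_center in the frame of sieve_base between -0.086 and 0.086 m and y of knob2_center in the frame of sieve_base between -0.086 and 0.086 m and z of knob2_center in the frame of sieve_base between 0.012 and 0.075 m and horizontal distance between sieve_base and tray_floor below 0.12 m and height (world z) of sieve_base above 0.05 m), for 0.2 s.
At the end, for the whole second after the job is handed in: All four nuts lie still inside the tray, both knobs are inside the sieve, and the sieve stands level (within 3 degrees) on the plywood board, its middle within 45 mm of the board's middle, released and at rest (x of nut1_center in the frame of tray_floor between -0.128 and 0.128 m and y of nut1_center in the frame of tray_floor between -0.128 and 0.128 m and z of nut1_center in the frame of tray_floor between -0.005 and 0.05 m and x of nut2_center in the frame of tray_floor between -0.128 and 0.128 m and y of nut2_center in the frame of tray_floor between -0.128 and 0.128 m and z of nut2_center in the frame of tray_floor between -0.005 and 0.05 m and x of nut3_center in the frame of tray_floor between -0.128 and 0.128 m and y of nut3_center in the frame of tray_floor between -0.128 and 0.128 m and z of nut3_center in the frame of tray_floor between -0.005 and 0.05 m and x of nut4_center in the frame of tray_floor between -0.128 and 0.128 m and y of nut4_center in the frame of tray_floor between -0.128 and 0.128 m and z of nut4_center in the frame of tray_floor between -0.005 and 0.05 m and x of knob1_center in the frame of sieve_base between -0.086 and 0.086 m and y of knob1_center in the frame of sieve_base between -0.086 and 0.086 m and z of knob1_center in the frame of sieve_base between 0.012 and 0.075 m and x of knob2_center in the frame of sieve_base between -0.086 and 0.086 m and y of knob2_center in the frame of sieve_base between -0.086 and 0.086 m and z of knob2_center in the frame of sieve_base between 0.012 and 0.075 m and horizontal distance between sieve_base and board_top below 0.045 m and z of sieve_base in the frame of board_top between -0.004 and 0.004 m and angle between sieve_base's own z axis and vertical below 0.05 rad and linear speed of sieve below 0.02 m/s and linear speed of each of nut1, nut2, nut3, nut4, knob1, knob2 below 0.05 m/s); the robot touches nothing.
It fails at once if the gripper touches a nut or a knob (contact force between any of the fingers, the arm and nut1 above 0.5 N or contact force between any of the fingers, the arm and nut2 above 0.5 N or contact force between any of the fingers, the arm and nut3 above 0.5 N or contact force between any of the fingers, the arm and nut4 above 0.5 N or contact force between any of the fingers, the arm and knob1 above 0.5 N or contact force between any of the fingers, the arm and knob2 above 0.5 N).
It fails at once if the sieve is dropped or slammed on the board (moves faster than 0.4 m/s within 40 mm of its top) (horizontal distance between sieve_base and board_top below 0.06 m and z of sieve_base in the frame of board_top below 0.04 m and linear speed of sieve above 0.4 m/s).
It fails at once if the chisel, mallet, glue bottle or wax can is moved more than 30 mm (distance of any of chisel, mallet, glue, wax from where it was at the start of the episode above 0.03 m).
It also fails if it takes over 61 s, if anything falls off the work surface, if the arm or the gripper's body presses on something with over 40 N, if the wrist force passes 120 N, or if a joint passes its speed limit or range.

## Working session

There is one attempt and no reset: what is moved stays moved. The work goes in short steps, Python scripts to look and compute and a shell command to move; the robot and the scene stay as the last step left them, time stands still between calls to the robot, and variables do not carry over. Pictures are saved under pics/ and viewed, and the job is handed in when it is done.

```bash
ls; mkdir -p pics; python3 - <<'E'
from station import observe,snapshot
import cv2
print(observe())
for n in ("scene","top"):
    s=snapshot(n); cv2.imwrite(f"pics/{n}0.png",s["pixels"]); print(n,s["fx"],s["fy"],s["cx"],s["cy"],s["T"])
E
```

```text
pics
{'t': 0.0, 'joint_positions': array([-1.44397845e+00,  3.42722494e-01,  1.52498217e+00,  1.99732921e-05,
        1.27540576e+00, -1.46019037e-01]), 'dq': array([ 6.81247795e-04,  1.94011566e-03,  1.66335330e-03, -2.90957000e-04,
        1.26096474e-04,  7.52585479e-05]), 'effort': array([-2.61962741e-04, -4.33682120e+01, -2.46013963e+01, -1.82199806e-04,
        7.96997803e-03,  2.44041229e-05]), 'tcp_pos': array([ 141.44151326, -505.22644055,  255.63821064]), 'eef_rot': array([2.98299047, 1.56927843, 1.68502522]), 'ft_force': array([-0.65664131,  0.5905824 ,  0.64669512]), 'torque': array([0.03353232, 0.03716738, 0.00605719]), 'gripper_width': 85.4271168757863}
scene 424.0448724091167 424.0448724091167 319.39458346749706 198.63207436048793 [[ 2.92286324e-01  6.41734709e-01 -7.09045322e-01  1.25778028e+03]
 [ 9.56323857e-01 -1.98970334e-01  2.14138942e-01 -2.23553838e+02]
 [-3.65859272e-03 -7.40666841e-01 -6.71862519e-01  7.45569165e+02]
 [ 0.00000000e+00  0.00000000e+00  0.00000000e+00  1.00000000e+00]]
top 417.83682919841385 417.83682919841385 317.7647023593411 203.54578181236474 [[-1.49275986e-02 -9.85955171e-01  1.66341717e-01  4.44820775e+02]
 [-9.99419833e-01  1.98060613e-02  2.77077244e-02 -2.37422821e+01]
 [-3.06131484e-02 -1.65831602e-01 -9.85678809e-01  1.00658068e+03]
 [ 0.00000000e+00  0.00000000e+00  0.00000000e+00  1.00000000e+00]]
```

View pics/scene0.png

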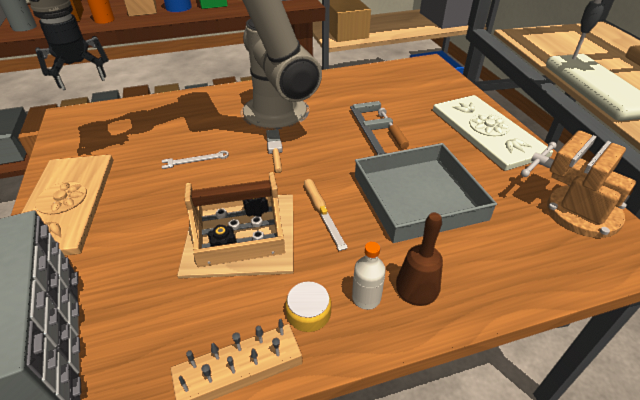

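View pics/top0.png

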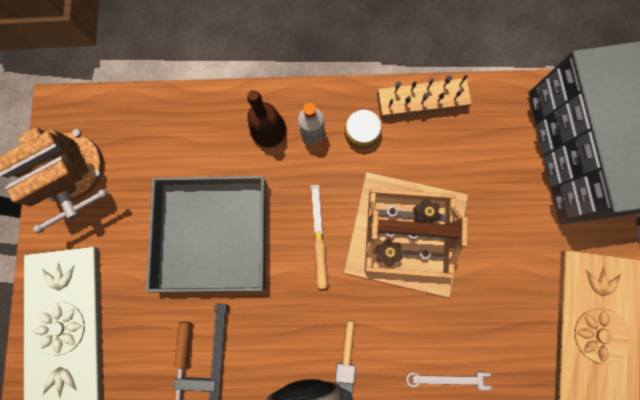

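The top view shows the sieve near (415,235) with its handle running horizontally at (420,230). The tray is at about (208,235), the chisel at (319,237), the mallet at (267,128), the glue at (311,125) and the wax at (364,130). Next I'll zoom in.

```bash
python3 - <<'E'
import cv2
a=cv2.imread("pics/top0.png")[160:310,335:485]; b=cv2.imread("pics/scene0.png")[160:290,165:310]
cv2.imwrite("pics/ztop.png",cv2.resize(a,None,fx=4,fy=4,interpolation=cv2.INTER_CUBIC))
cv2.imwrite("pics/zscene.png",cv2.resize(b,None,fx=4.5,fy=4.5,interpolation=cv2.INTER_CUBIC))
E
```

```text
(no output)
```

View pics/ztop.png

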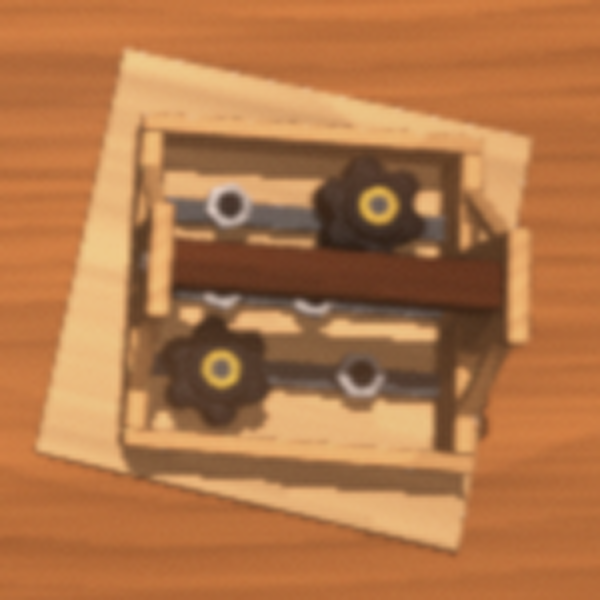

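View pics/zscene.png

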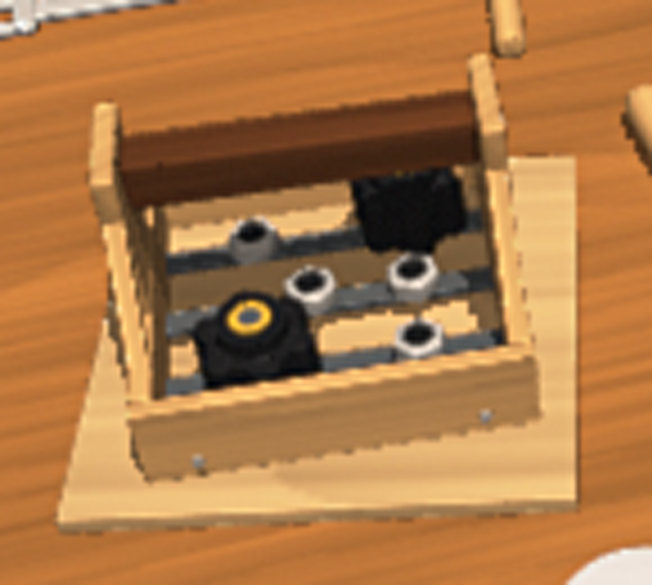

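```bash
cat > h.py <<'E'
import numpy as np, cv2
from station import snapshot, observe
def ray(s,uv,z):
    T=np.array(s["T"]); d=T[:3,:3]@np.array([(uv[0]-s["cx"])/s["fx"],(uv[1]-s["cy"])/s["fy"],1.]); o=T[:3,3]
    return o+d*(z-o[2])/d[2]
def proj(s,p):
    T=np.array(s["T"]); c=T[:3,:3].T@(np.array(p)-T[:3,3]); return np.array([s["fx"]*c[0]/c[2]+s["cx"],s["fy"]*c[1]/c[2]+s["cy"]])
def tri(s1,p1,s2,p2):
    A=[];b=[]
    for s,p in((s1,p1),(s2,p2)):
        T=np.array(s["T"]); d=T[:3,:3]@np.array([(p[0]-s["cx"])/s["fx"],(p[1]-s["cy"])/s["fy"],1.]);d/=np.linalg.norm(d)
        P=np.eye(3)-np.outer(d,d);A.append(P);b.append(P@T[:3,3])
    return np.linalg.lstsq(np.vstack(A),np.hstack(b),rcond=None)[0]
E
python3 - <<'E'
from h import *
s=snapshot("top"); c=snapshot("scene")
z=lambda x,y:(335+(x+.5)/4-.5,160+(y+.5)/4-.5)
zs=lambda x,y:(165+(x+.5)/4.5-.5,160+(y+.5)/4.5-.5)
L=ray(s,z(161,259),152);R=ray(s,z(517,286),152)
print("ends",L.round(1),R.round(1),np.linalg.norm(L-R),"mid",(L+R)/2,"yaw(y axis R->L)",np.degrees(np.arctan2(*(L-R)[1::-1]))-90)
# scene end boards top centres
print("tri L",tri(s,z(161,259),c,zs(485,62)),"tri R",tri(s,z(517,286),c,zs(106,108)))
B=[ray(s,z(*p),12) for p in((124,48),(532,138),(458,550),(37,450))]
print("board",np.round(B,1),np.mean(B,0),[np.linalg.norm(B[i]-B[i-1]).round(1) for i in range(4)])
hsv=cv2.cvtColor(s["pixels"],cv2.COLOR_BGR2HSV)
# tray rim outer
g=s["pixels"].astype(int); m=((hsv[...,1]<70)&(hsv[...,2]<150)).astype(np.uint8); m[:,:130]=0;m[:,285:]=0;m[:165]=0;m[302:]=0
cs,_=cv2.findContours(m,cv2.RETR_EXTERNAL,2); k=max(cs,key=cv2.contourArea); r=cv2.minAreaRect(k); bp=cv2.boxPoints(r)
print(bp); Q=[ray(s,p,55) for p in bp]; print("tray",np.round(Q,1),np.mean(Q,0),[np.linalg.norm(Q[i]-Q[i-1]).round(1) for i in range(4)])
# handle mask
m=((s["pixels"][...,2]<110)&(s["pixels"][...,2]>s["pixels"][...,0]*1.7)).astype(np.uint8); m[:,:375]=0;m[:,465:]=0;m[:215]=0;m[:][242:]=0
cs,_=cv2.findContours(m,cv2.RETR_EXTERNAL,2); k=max(cs,key=cv2.contourArea); r=cv2.minAreaRect(k); print(r); print(np.round([ray(s,p,145) for p in cv2.boxPoints(r)],1))
for nm,p,h in(("mallet",(267,128),0),("glue",(311,125),0),("wax",(364,130),50),("chisel a",(315,186),10),("chisel b",(322,288),20)): print(nm,ray(s,p,h).round(0))
# knobs tops (hub) and predicted
for nm,p,q in(("k",(380,205),(415,160)),("k2",(221,369),(249,318))): print(nm,ray(s,z(*p),70).round(0))
E
```

```text
ends [ 543.4 -116.1  152. ] [ 526.3 -295.6  152. ] 180.29650040722078 mid [ 534.85615616 -205.87126612  152.        ] yaw(y axis R->L) -5.445633992586139
tri L [ 541.50883027 -113.80043981  169.31899106] tri R [ 524.48849292 -289.96558833  170.67622075]
board [[ 689.2 -113.7   12. ]
 [ 628.3 -355.5   12. ]
 [ 387.8 -295.5   12. ]
 [ 448.3  -54.6   12. ]] [ 538.42917208 -204.80134313   12.        ] [np.float64(248.0), np.float64(249.4), np.float64(247.9), np.float64(248.3)]
[[147. 177.]
 [264. 177.]
 [264. 291.]
 [147. 291.]]
tray [[677.2 406.2  55. ]
 [671.1 128.2  55. ]
 [409.2 126.5  55. ]
 [412.8 392.   55. ]] [542.55193443 263.19414221  55.        ] [np.float64(264.8), np.float64(278.1), np.float64(261.9), np.float64(265.5)]
((419.0, 228.0), (26.0, 82.0), 90.0)
[[ 563.6 -124.1  145. ]
 [ 560.4 -292.3  145. ]
 [ 506.9 -288.6  145. ]
 [ 509.8 -122.   145. ]]
mallet [811. 130.   0.]
glue [816.  19.   0.]
wax [ 782. -110.   50.]
chisel a [657.  10.  10.]
chisel b [413.  -3.  20.]
k [ 581. -249.   70.]
k2 [ 491. -156.   70.]
```

```bash
python3 - <<'E'
from h import *
s=snapshot("top"); c=snapshot("scene")
z=lambda x,y:(335+(x+.5)/4-.5,160+(y+.5)/4-.5)
zs=lambda x,y:(165+(x+.5)/4.5-.5,160+(y+.5)/4.5-.5)
print(tri(s,z(161,259),c,zs(487,82)),tri(s,z(517,286),c,zs(105,128)))
I=c["pixels"][130:300,320:500].copy(); J=s["pixels"][160:310,130:290].copy()
cv2.imwrite("pics/zz.png",np.hstack([cv2.resize(I,(400,380),interpolation=2),cv2.resize(J,(400,380),interpolation=2)]))
# end-board tops of the sieve, predicted corners for a check
K=c["pixels"].copy()
for y in(-97,-85,85,97):
  for x in(-30,30):
    a=np.radians(-5.45);p=[534.9+x*np.cos(a)-y*np.sin(a),-205.9+x*np.sin(a)+y*np.cos(a),152]
    u=proj(c,p); cv2.circle(K,tuple(np.int32(u.round())),1,(0,255,0),-1)
cv2.imwrite("pics/kk.png",cv2.resize(K[150:290,165:310],None,fx=4,fy=4,interpolation=0))
E
```

```text
[ 542.90129498 -114.51802171  158.14789645] [ 525.53876195 -293.02371621  160.03251601]
```

View pics/kk.png

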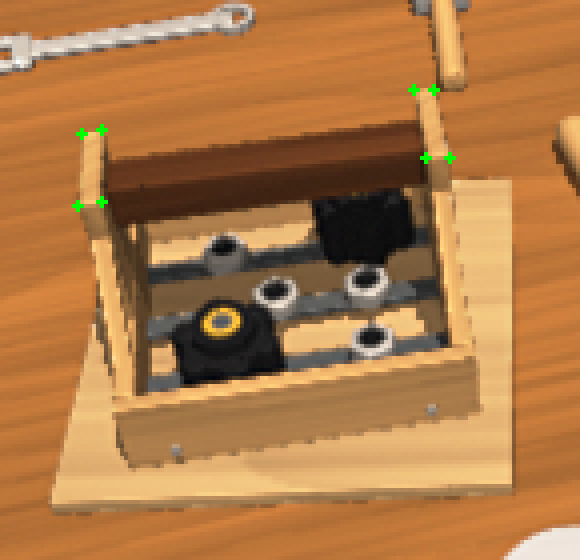

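View pics/zz.png

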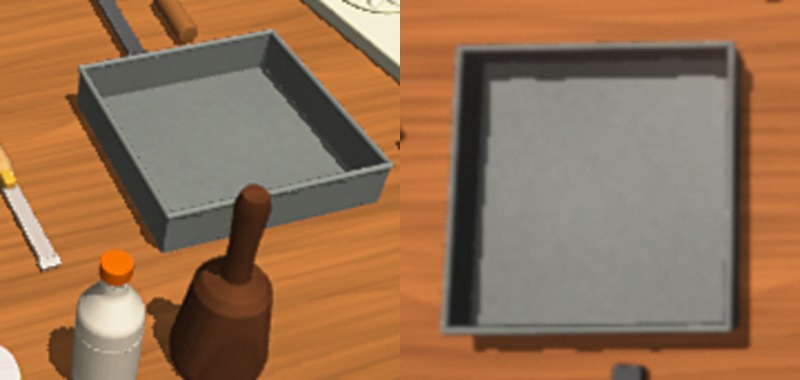

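The projected end-board corners fit the sieve in the scene view, which supports the pose of about (535,-206) with yaw near -5.4°. Next come the tray centre from its rim corners and the tool move needed.

```bash
python3 - <<'E'
from h import *
from scipy.spatial.transform import Rotation as Ro
s=snapshot("top")
Q=[ray(s,p,55) for p in((152.5,177.5),(264,177),(264,290),(147.2,290))]
print("tray",np.round(Q,1),np.mean(Q,0),[np.linalg.norm(Q[i]-Q[i-1]).round(1) for i in range(4)])
o=observe(); R=Ro.from_euler('xyz',o['eef_rot']).as_matrix(); print(R.round(3)); print(R.T@(np.array([534.9,-205.9,0])-o['tcp_pos']))
a=np.radians(-5.45); print("jaw z yaw", np.degrees(np.arctan2(R[1,2],R[0,2])), "target",-5.45,"or 174.55")
E
```

```text
tray [[675.7 392.9  55. ]
 [671.1 128.2  55. ]
 [411.3 126.5  55. ]
 [415.  391.6  55. ]] [543.27720975 259.80265376  55.        ] [np.float64(260.7), np.float64(264.8), np.float64(259.7), np.float64(265.2)]
[[ 0.     0.963  0.269]
 [ 0.     0.269 -0.963]
 [-1.     0.    -0.   ]]
[ 256.26110582  459.5852183  -182.50839364]
jaw z yaw -74.3718913122063 target -5.45 or 174.55
```

The tray's centre comes out at about (543,260) and its measured sides of 260 to 265 mm are right. I'll turn the tool first, which lines the tool's z and y with the sieve's x and y.

```bash
python3 -m inch '[{"claw":0.085,"offset":[0,0,0],"turn":-0.12},{"claw":0.085,"offset":[0,0,0],"turn":-0.12},{"claw":0.085,"offset":[0,0,0],"turn":-0.12},{"claw":0.085,"offset":[0,0,0],"turn":-0.12},{"claw":0.085,"offset":[0,0,0],"turn":-0.12},{"claw":0.085,"offset":[0,0,0],"turn":-0.12},{"claw":0.085,"offset":[0,0,0],"turn":-0.12},{"claw":0.085,"offset":[0,0,0],"turn":-0.12},{"claw":0.085,"offset":[0,0,0],"turn":-0.12},{"claw":0.085,"offset":[0,0,0],"turn":-0.12},{"claw":0.085,"offset":[0,0,0],"turn":0}]'
cat > d.py <<'E'
import sys
from h import *
from scipy.spatial.transform import Rotation as Ro
o=observe(); R=Ro.from_euler('xyz',o['eef_rot']).as_matrix()
p=np.array([float(v) for v in sys.argv[1:4]])
print(round(o['t'],2),o['tcp_pos'].round(1),"yaw",np.degrees(np.arctan2(R[1,2],R[0,2])).round(2),"tilt",R[2].round(4),"tool delta",(R.T@(p-o['tcp_pos'])).round(1),o['ft_force'].round(1),round(o['gripper_width'],1),o['joint_positions'].round(2))
E
python3 d.py 534.9 -205.9 256
```

```text
t: 1.27
tcp_pos: [141.5, -505.6, 256.3]
eef_rot: [1.436, 1.571, 1.342]
ft_force: [-0.5, 0.2, 0.7]
gripper_width: 85.0
1.27 [ 141.5 -505.6  256.3] yaw -5.37 tilt [-1.  0.  0.] tool delta [3.000e-01 3.352e+02 3.637e+02] [-0.5  0.2  0.7] 85.0 [-1.44  0.34  1.52  0.    1.28 -1.35]
```

```bash
python3 -m inch '[{"claw":0.085,"offset":[0,0.012,0.013],"turn":0},{"claw":0.085,"offset":[0,0.024,0.026],"turn":0},{"claw":0.085,"offset":[0,0.024,0.026],"turn":0},{"claw":0.085,"offset":[0,0.024,0.026],"turn":0},{"claw":0.085,"offset":[0,0.024,0.026],"turn":0},{"claw":0.085,"offset":[0,0.024,0.026],"turn":0},{"claw":0.085,"offset":[0,0.024,0.026],"turn":0},{"claw":0.085,"offset":[0,0.024,0.026],"turn":0},{"claw":0.085,"offset":[0,0.024,0.026],"turn":0},{"claw":0.085,"offset":[0,0.024,0.026],"turn":0},{"claw":0.085,"offset":[0,0.024,0.026],"turn":0},{"claw":0.085,"offset":[0,0.024,0.026],"turn":0},{"claw":0.085,"offset":[0,0.024,0.026],"turn":0},{"claw":0.085,"offset":[0,0.024,0.026],"turn":0},{"claw":0.085,"offset":[0,0.011,0.013],"turn":0},{"claw":0.085,"offset":[0,0,0],"turn":0},{"claw":0.085,"offset":[0,0,0],"turn":0}]'
python3 d.py 534.9 -205.9 136; python3 - <<'E'
from h import *
s=snapshot("top");c=snapshot("scene")
cv2.imwrite("pics/a1.png",np.hstack([cv2.resize(s["pixels"][160:310,335:485],(400,400)),cv2.resize(c["pixels"][110:280,165:335],(400,400))]))
E
```

```text
t: 2.68
tcp_pos: [536.7, -207.2, 255.8]
eef_rot: [-3.046, 1.57, 3.138]
ft_force: [0.0, -0.4, -0.4]
gripper_width: 85.2
2.68 [ 536.7 -207.2  255.8] yaw -5.66 tilt [-1.e+00 -1.e-04 -9.e-04] tool delta [119.9   1.1  -1.9] [ 0.  -0.4 -0.4] 85.2 [-0.5   0.44  1.38 -0.    1.33 -0.4 ]
```

View pics/a1.png

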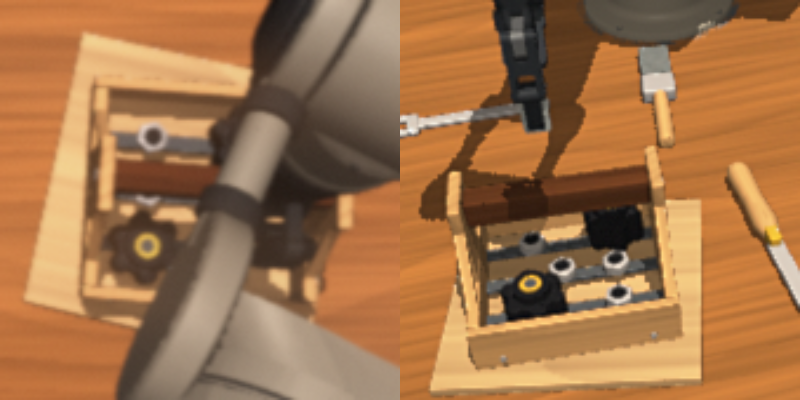

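```bash
python3 d.py 534.9 -205.9 136; python3 - <<'E'
from h import *
c=snapshot("scene"); o=observe(); p=o['tcp_pos']-[0,0,25]; u=proj(c,p); print((u-[165,110])*400/170+[400,0])
E
```

```text
2.78 [ 535.8 -208.4  256.2] yaw -5.74 tilt [-1.e+00 -2.e-04 -7.e-04] tool delta [120.2   2.4  -1. ] [-0.5 -1.   0.5] 85.2 [-0.5   0.43  1.38 -0.    1.33 -0.4 ]
[537.33283459 109.44067514]
```

The projected fingertip point at (537,109) agrees with where the picture shows the fingers, just above the handle. Now I'll descend and correct by +2 mm in y and -1 mm in z.

```bash
python3 -m inch '[{"claw":0.085,"offset":[0.01,0.002,-0.001],"turn":0},{"claw":0.085,"offset":[0.015,0,0],"turn":0},{"claw":0.085,"offset":[0.015,0,0],"turn":0},{"claw":0.085,"offset":[0.015,0,0],"turn":0},{"claw":0.085,"offset":[0.015,0,0],"turn":0},{"claw":0.085,"offset":[0.015,0,0],"turn":0},{"claw":0.085,"offset":[0.015,0,0],"turn":0},{"claw":0.085,"offset":[0.01,0,0],"turn":0},{"claw":0.085,"offset":[0.01,0,0],"turn":0},{"claw":0.085,"offset":[0,0,0],"turn":0},{"claw":0.085,"offset":[0,0,0],"turn":0}]'
python3 d.py 534.9 -205.9 136; python3 - <<'E'
from h import *
c=snapshot("scene")
cv2.imwrite("pics/a2.png",cv2.resize(c["pixels"][120:290,165:335],(600,600)))
E
```

```text
t: 3.75
tcp_pos: [535.5, -206.1, 136.3]
eef_rot: [3.074, 1.57, 2.976]
ft_force: [0.6, -0.0, 0.1]
gripper_width: 85.3
3.75 [ 535.5 -206.1  136.3] yaw -5.67 tilt [-1.e+00  0.e+00 -3.e-04] tool delta [ 0.3  0.2 -0.6] [ 0.6 -0.   0.1] 85.3 [-0.5   0.55  1.55 -0.    1.05 -0.4 ]
```

View pics/a2.png

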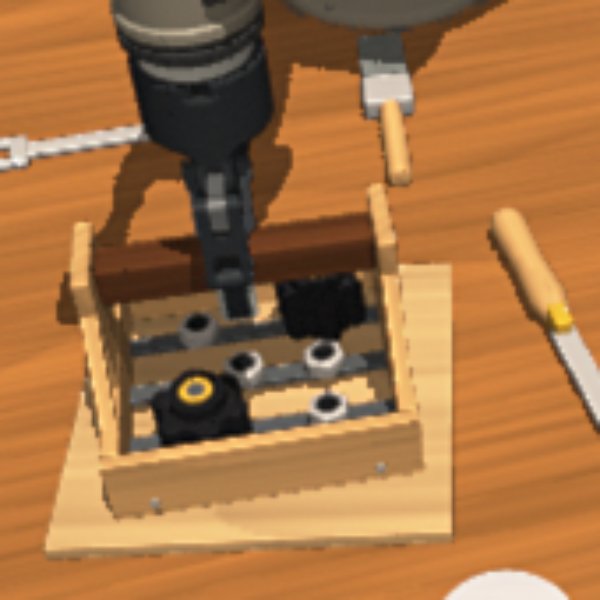

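The fingers straddle the handle at about (230,290), and the nuts haven't moved. Now I'll close the jaws.

```bash
python3 -m inch '[{"claw":0.06,"offset":[0,0,0],"turn":0},{"claw":0.05,"offset":[0,0,0],"turn":0},{"claw":0.045,"offset":[0,0,0],"turn":0},{"claw":0.04,"offset":[0,0,0],"turn":0},{"claw":0.036,"offset":[0,0,0],"turn":0},{"claw":0.033,"offset":[0,0,0],"turn":0},{"claw":0.03,"offset":[0,0,0],"turn":0},{"claw":0.028,"offset":[0,0,0],"turn":0},{"claw":0.026,"offset":[0,0,0],"turn":0},{"claw":0.02,"offset":[0,0,0],"turn":0},{"claw":0.01,"offset":[0,0,0],"turn":0},{"claw":0,"offset":[0,0,0],"turn":0},{"claw":0,"offset":[0,0,0],"turn":0},{"claw":0,"offset":[0,0,0],"turn":0}]'
python3 d.py 534.9 -205.9 136
```

```text
t: 4.97
tcp_pos: [535.0, -205.6, 136.4]
eef_rot: [3.034, 1.569, 2.936]
ft_force: [-5.2, 0.8, 5.0]
gripper_width: 24.8
4.97 [ 535.  -205.6  136.4] yaw -5.62 tilt [-1.0e+00  2.0e-04 -1.6e-03] tool delta [ 0.4 -0.3 -0.1] [-5.2  0.8  5. ] 24.8 [-0.5   0.55  1.55 -0.    1.05 -0.4 ]
```

```bash
python3 -m inch '[{"claw":0,"offset":[-0.001,0,0],"turn":0},{"claw":0,"offset":[-0.002,0,0],"turn":0},{"claw":0,"offset":[-0.004,0,0],"turn":0},{"claw":0,"offset":[-0.006,0,0],"turn":0},{"claw":0,"offset":[-0.008,0,0],"turn":0},{"claw":0,"offset":[-0.008,0,0],"turn":0},{"claw":0,"offset":[-0.008,0,0],"turn":0},{"claw":0,"offset":[-0.008,0,0],"turn":0},{"claw":0,"offset":[-0.008,0,0],"turn":0},{"claw":0,"offset":[-0.008,0,0],"turn":0},{"claw":0,"offset":[-0.008,0,0],"turn":0},{"claw":0,"offset":[-0.006,0,0],"turn":0},{"claw":0,"offset":[-0.004,0,0],"turn":0},{"claw":0,"offset":[-0.002,0,0],"turn":0},{"claw":0,"offset":[-0.001,0,0],"turn":0},{"claw":0,"offset":[0,0,0],"turn":0},{"claw":0,"offset":[0,0,0],"turn":0}]'
python3 d.py 543 260 218; python3 - <<'E'
from h import *
c=snapshot("scene")
cv2.imwrite("pics/a3.png",cv2.resize(c["pixels"][90:290,145:345],(600,600)))
E
```

```text
t: 6.38
tcp_pos: [535.5, -205.6, 217.9]
eef_rot: [2.796, 1.57, 2.698]
ft_force: [0.1, -0.1, -7.2]
gripper_width: 25.1
6.38 [ 535.5 -205.6  217.9] yaw -5.62 tilt [-1.e+00  3.e-04 -7.e-04] tool delta [  0.  464.1 -38.1] [ 0.1 -0.1 -7.2] 25.1 [-0.5   0.46  1.45 -0.    1.23 -0.4 ]
```

View pics/a3.png

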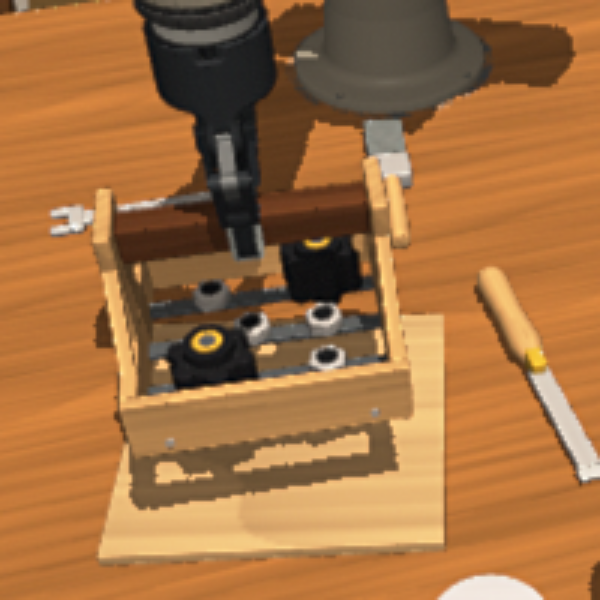

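It's lifted level, with the knobs at (208,365) and (318,265) and all four nuts still on their bars. Next is the gentle carry over to the tray.

```bash
python3 -m inch '[{"claw":0,"offset":[0,0.002,0],"turn":0},{"claw":0,"offset":[0,0.004,0],"turn":0},{"claw":0,"offset":[0,0.006,0],"turn":0},{"claw":0,"offset":[0,0.008,-0.001],"turn":0},{"claw":0,"offset":[0,0.010,-0.001],"turn":0},{"claw":0,"offset":[0,0.012,-0.001],"turn":0},{"claw":0,"offset":[0,0.014,-0.001],"turn":0},{"claw":0,"offset":[0,0.016,-0.001],"turn":0},{"claw":0,"offset":[0,0.018,-0.0015],"turn":0},{"claw":0,"offset":[0,0.018,-0.0015],"turn":0},{"claw":0,"offset":[0,0.018,-0.0015],"turn":0},{"claw":0,"offset":[0,0.018,-0.0015],"turn":0},{"claw":0,"offset":[0,0.018,-0.0015],"turn":0},{"claw":0,"offset":[0,0.018,-0.0015],"turn":0},{"claw":0,"offset":[0,0.018,-0.0015],"turn":0},{"claw":0,"offset":[0,0.018,-0.0015],"turn":0},{"claw":0,"offset":[0,0.018,-0.0015],"turn":0},{"claw":0,"offset":[0,0.018,-0.0015],"turn":0},{"claw":0,"offset":[0,0.018,-0.0015],"turn":0},{"claw":0,"offset":[0,0.018,-0.0015],"turn":0}]'
python3 -m inch '[{"claw":0,"offset":[0,0.018,-0.0015],"turn":0},{"claw":0,"offset":[0,0.018,-0.0015],"turn":0},{"claw":0,"offset":[0,0.018,-0.0015],"turn":0},{"claw":0,"offset":[0,0.018,-0.0015],"turn":0},{"claw":0,"offset":[0,0.018,-0.0015],"turn":0},{"claw":0,"offset":[0,0.016,-0.001],"turn":0},{"claw":0,"offset":[0,0.014,-0.001],"turn":0},{"claw":0,"offset":[0,0.014,-0.001],"turn":0},{"claw":0,"offset":[0,0.012,-0.001],"turn":0},{"claw":0,"offset":[0,0.010,-0.001],"turn":0},{"claw":0,"offset":[0,0.008,-0.001],"turn":0},{"claw":0,"offset":[0,0.006,0],"turn":0},{"claw":0,"offset":[0,0.004,0],"turn":0},{"claw":0,"offset":[0,0.002,0],"turn":0},{"claw":0,"offset":[0,0,0],"turn":0},{"claw":0,"offset":[0,0,0],"turn":0},{"claw":0,"offset":[0,0,0],"turn":0}]'
python3 d.py 543 260 206; python3 - <<'E'
from h import *
c=snapshot("scene");s=snapshot("top")
cv2.imwrite("pics/a4.png",np.hstack([cv2.resize(c["pixels"][80:280,310:510],(400,400)),cv2.resize(s["pixels"][140:320,120:300],(400,400))]))
E
```

```text
t: 8.1
tcp_pos: [540.4, 85.3, 218.4]
eef_rot: [1.363, 1.571, 1.266]
ft_force: [0.2, 0.6, -6.8]
gripper_width: 25.3
t: 9.52
tcp_pos: [544.9, 259.1, 218.2]
eef_rot: [-1.787, 1.57, -1.886]
ft_force: [-0.3, -0.3, -5.9]
gripper_width: 25.7
9.52 [544.9 259.1 218.2] yaw -5.66 tilt [-1.e+00 -4.e-04 -1.e-04] tool delta [12.2  0.8 -2. ] [-0.3 -0.3 -5.9] 25.7 [ 0.32  0.52  1.35 -0.    1.27  0.42]
```

View pics/a4.png

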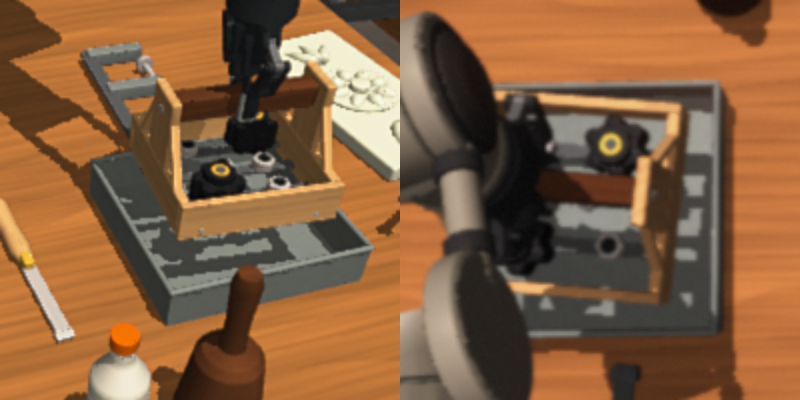

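All four steps so far went well: the sieve is about 82 mm above the bench's tray floor level, level, with the nuts and knobs aboard. I'll lower it 10 mm, then start shaking along tool z at a moderate strength.

```bash
python3 -m inch '[{"claw":0,"offset":[0.002,0,0],"turn":0},{"claw":0,"offset":[0.004,0,0],"turn":0},{"claw":0,"offset":[0.003,0,0],"turn":0},{"claw":0,"offset":[0.001,0,0],"turn":0},{"claw":0,"offset":[0,0,0.015],"turn":0},{"claw":0,"offset":[0,0,-0.015],"turn":0},{"claw":0,"offset":[0,0,-0.015],"turn":0},{"claw":0,"offset":[0,0,0.015],"turn":0},{"claw":0,"offset":[0,0,0.015],"turn":0},{"claw":0,"offset":[0,0,-0.015],"turn":0},{"claw":0,"offset":[0,0,-0.015],"turn":0},{"claw":0,"offset":[0,0,0.015],"turn":0},{"claw":0,"offset":[0,0,0.015],"turn":0},{"claw":0,"offset":[0,0,-0.015],"turn":0},{"claw":0,"offset":[0,0,-0.015],"turn":0},{"claw":0,"offset":[0,0,0.015],"turn":0},{"claw":0,"offset":[0,0,0],"turn":0},{"claw":0,"offset":[0,0,0],"turn":0}]'
python3 d.py 543 260 206; cat > pic.py <<'E'
import sys
from h import *
c=snapshot("scene");s=snapshot("top")
cv2.imwrite(sys.argv[1],np.hstack([cv2.resize(c["pixels"][80:280,310:510],(400,400)),cv2.resize(s["pixels"][140:320,120:300],(400,400))]))
E
python3 pic.py pics/b1.png
```

```text
t: 11.12
tcp_pos: [545.2, 259.6, 208.4]
eef_rot: [0.278, 1.57, 0.179]
ft_force: [-0.2, -0.3, -6.0]
gripper_width: 25.4
11.12 [545.2 259.6 208.4] yaw -5.64 tilt [-1.e+00  3.e-04  9.e-04] tool delta [ 2.4  0.2 -2.3] [-0.2 -0.3 -6. ] 25.4 [ 0.32  0.52  1.37 -0.    1.25  0.42]
```

View pics/b1.png

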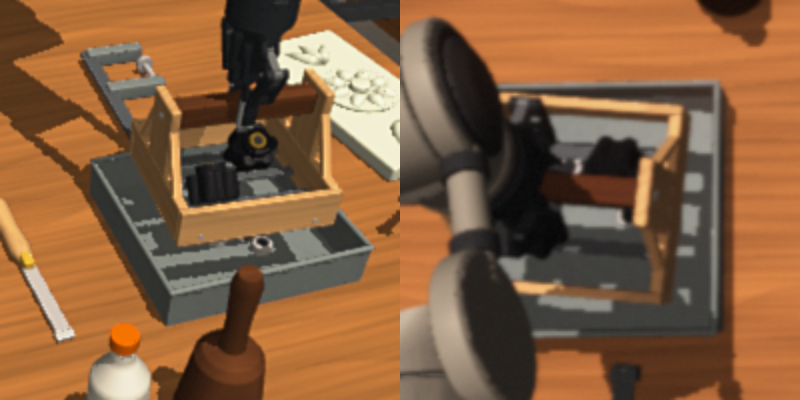

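```bash
python3 - <<'E'
from h import *
c=snapshot("scene");s=snapshot("top")
f=lambda I:cv2.convertScaleAbs(I,alpha=1.6,beta=10)
cv2.imwrite("pics/b2.png",f(cv2.resize(c["pixels"][110:230,360:500],(700,600),interpolation=2)))
cv2.imwrite("pics/b3.png",f(cv2.resize(s["pixels"][170:300,160:275],(530,600),interpolation=2)))
E
```

```text
(no output)
```

View pics/b2.png

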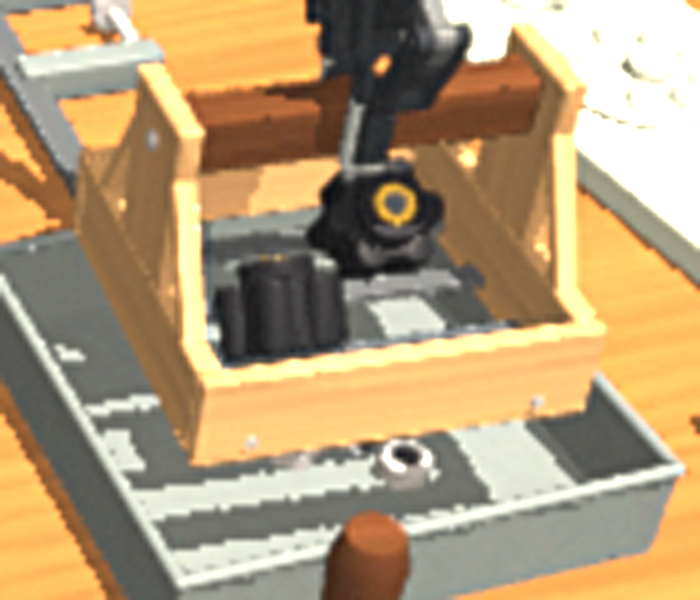

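View pics/b3.png

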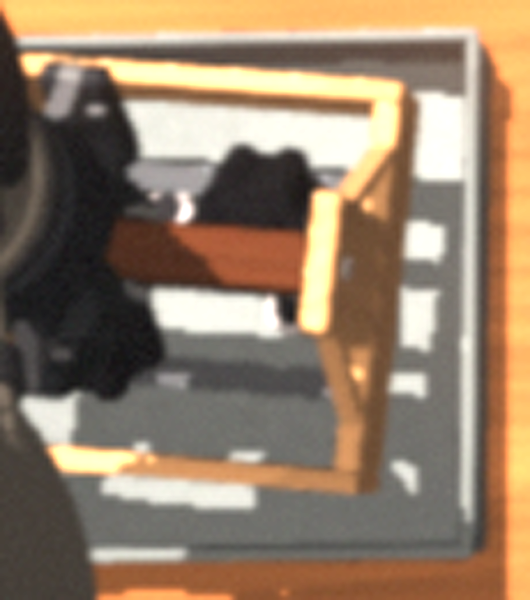

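```bash
python3 - <<'E'
from h import *
c=snapshot("scene");s=snapshot("top")
print("scene nut A",ray(c,(441,201),18).round(0),"B",ray(c,(420,202),18).round(0))
for p in((199.1,214.4),(218.6,238.2)):
  for z in(12,103): q=ray(s,p,z); print(p,z,q.round(0),"in scene zoom",((proj(c,q)-[360,110])*5).round(0))
E
```

```text
scene nut A [590. 300.  18.] B [577. 248.  18.]
(199.1, 214.4) 12 [592. 293.  12.] in scene zoom [391. 469.]
(199.1, 214.4) 103 [578. 264. 103.] in scene zoom [359. 324.]
(218.6, 238.2) 12 [533. 243.  12.] in scene zoom [252. 415.]
(218.6, 238.2) 103 [525. 219. 103.] in scene zoom [225. 276.]
```

Nut A is on the tray floor at (592,293). The knobs tipped on edge but are still inside the sieve. I'll shake a bit more gently.

```bash
python3 -m inch '[{"claw":0,"offset":[0,0,0.011],"turn":0},{"claw":0,"offset":[0,0,-0.011],"turn":0},{"claw":0,"offset":[0,0,-0.011],"turn":0},{"claw":0,"offset":[0,0,0.011],"turn":0},{"claw":0,"offset":[0,0,0.011],"turn":0},{"claw":0,"offset":[0,0,-0.011],"turn":0},{"claw":0,"offset":[0,0,-0.011],"turn":0},{"claw":0,"offset":[0,0,0.011],"turn":0},{"claw":0,"offset":[0,0,0.011],"turn":0},{"claw":0,"offset":[0,0,-0.011],"turn":0},{"claw":0,"offset":[0,0,-0.011],"turn":0},{"claw":0,"offset":[0,0,0.011],"turn":0},{"claw":0,"offset":[0,0,0],"turn":0},{"claw":0,"offset":[0,0,0],"turn":0},{"claw":0,"offset":[0,0,0],"turn":0}]'
python3 d.py 543 260 206
cat > pz.py <<'E'
import sys
from h import *
c=snapshot("scene");s=snapshot("top")
f=lambda I:cv2.convertScaleAbs(I,alpha=1.4,beta=10)
A=f(cv2.resize(c["pixels"][110:230,360:500],(467,400),interpolation=2));B=f(cv2.resize(s["pixels"][170:300,170:275],(323,400),interpolation=2))
cv2.imwrite(sys.argv[1],np.hstack([A,B]))
E
python3 pz.py pics/b4.png
```

```text
t: 12.67
tcp_pos: [544.7, 259.6, 208.2]
eef_rot: [-2.73, 1.571, -2.829]
ft_force: [1.0, 0.8, -5.9]
gripper_width: 25.3
12.67 [544.7 259.6 208.2] yaw -5.62 tilt [-1.e+00 -1.e-04 -2.e-04] tool delta [ 2.2  0.2 -1.7] [ 1.   0.8 -5.9] 25.3 [0.32 0.52 1.37 0.   1.25 0.42]
```

View pics/b4.png

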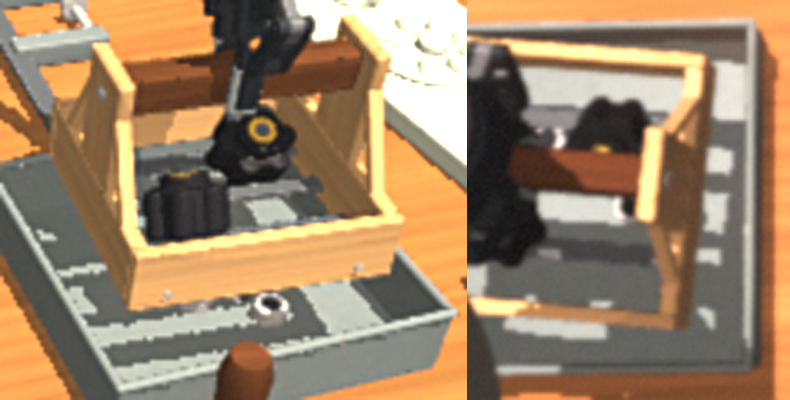

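```bash
python3 -m inch '[{"claw":0,"offset":[-0.002,0,-0.001],"turn":0},{"claw":0,"offset":[-0.005,0,-0.003],"turn":0},{"claw":0,"offset":[-0.008,0,-0.005],"turn":0},{"claw":0,"offset":[-0.010,0,-0.006],"turn":0},{"claw":0,"offset":[-0.010,0,-0.006],"turn":0},{"claw":0,"offset":[-0.010,0,-0.006],"turn":0},{"claw":0,"offset":[-0.010,0,-0.006],"turn":0},{"claw":0,"offset":[-0.010,0,-0.006],"turn":0},{"claw":0,"offset":[-0.008,0,-0.005],"turn":0},{"claw":0,"offset":[-0.005,0,-0.003],"turn":0},{"claw":0,"offset":[-0.002,0,-0.001],"turn":0},{"claw":0,"offset":[0,0,0],"turn":0},{"claw":0,"offset":[0,0,0],"turn":0}]'
python3 d.py 543 260 206
python3 - <<'E'
from h import *
F=[]
for i in range(5):
    c=snapshot("scene");F.append(observe()['ft_force'][2])
print(np.mean(F),F)
s=snapshot("top")
f=lambda I:cv2.convertScaleAbs(I,alpha=1.4,beta=10)
cv2.imwrite("pics/b5.png",f(cv2.resize(c["pixels"][80:230,340:500],(640,600),interpolation=2)))
cv2.imwrite("pics/b6.png",f(cv2.resize(s["pixels"][165:300,140:275],(600,600),interpolation=2)))
E
```

```text
t: 13.85
tcp_pos: [497.0, 264.2, 287.9]
eef_rot: [-2.328, 1.57, -2.426]
ft_force: [-0.4, 0.6, -5.4]
gripper_width: 25.2
13.85 [497.  264.2 287.9] yaw -5.62 tilt [-1.e+00 -4.e-04 -4.e-04] tool delta [81.9  0.4 46.2] [-0.4  0.6 -5.4] 25.2 [ 0.35  0.39  1.36 -0.    1.39  0.45]
-5.895233219505252 [np.float64(-6.224604399033082), np.float64(-6.334865398821056), np.float64(-5.658696359548939), np.float64(-5.373538237856513), np.float64(-5.88446170226667)]
```

View pics/b5.png

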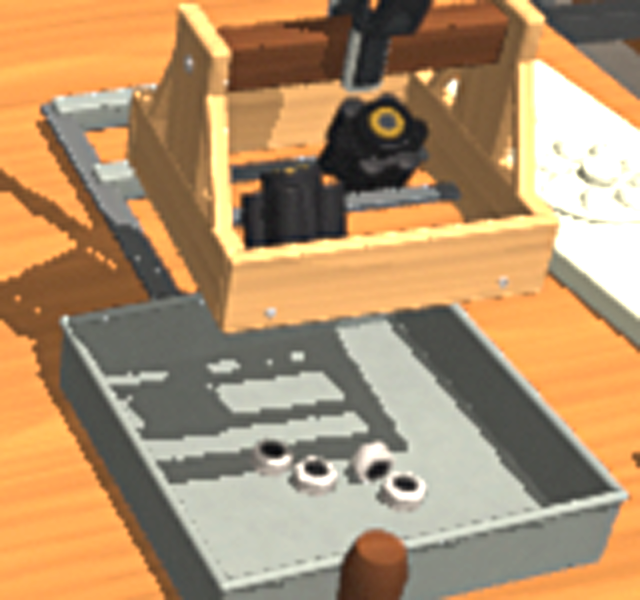

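View pics/b6.png

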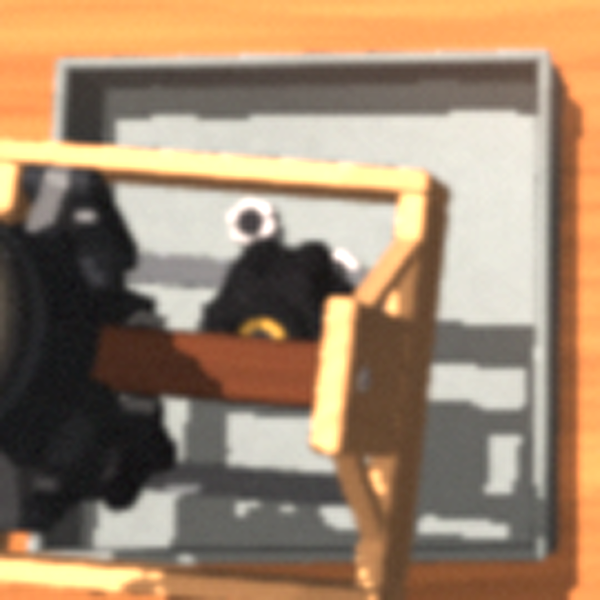

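All four nuts are on the tray floor, at (273,455), (315,473), (375,460) and (402,490) in the scene crop, and both knobs are still in the sieve. Time to return to the board.

```bash
python3 d.py 535.5 -205.5 218
```

```text
14.15 [497.1 264.2 287.8] yaw -5.63 tilt [-1.e+00 -5.e-04 -7.e-04] tool delta [  70.  -463.6   84.4] [ 0.  -0.7 -5.9] 25.1 [ 0.35  0.39  1.36 -0.    1.39  0.45]
```

```bash
python3 -m inch '[{"claw":0,"offset":[0,-0.002,0],"turn":0},{"claw":0,"offset":[0,-0.004,0.001],"turn":0},{"claw":0,"offset":[0,-0.006,0.001],"turn":0},{"claw":0,"offset":[0,-0.008,0.001],"turn":0},{"claw":0,"offset":[0,-0.010,0.002],"turn":0},{"claw":0,"offset":[0,-0.012,0.002],"turn":0},{"claw":0,"offset":[0,-0.014,0.003],"turn":0},{"claw":0,"offset":[0,-0.016,0.003],"turn":0},{"claw":0,"offset":[0,-0.018,0.003],"turn":0},{"claw":0,"offset":[0,-0.018,0.003],"turn":0},{"claw":0,"offset":[0,-0.018,0.003],"turn":0},{"claw":0,"offset":[0,-0.018,0.003],"turn":0},{"claw":0,"offset":[0,-0.018,0.003],"turn":0},{"claw":0,"offset":[0,-0.018,0.003],"turn":0},{"claw":0,"offset":[0,-0.018,0.003],"turn":0},{"claw":0,"offset":[0,-0.018,0.003],"turn":0},{"claw":0,"offset":[0,-0.018,0.003],"turn":0},{"claw":0,"offset":[0,-0.018,0.003],"turn":0},{"claw":0,"offset":[0,-0.018,0.003],"turn":0},{"claw":0,"offset":[0,-0.018,0.003],"turn":0}]'
python3 -m inch '[{"claw":0,"offset":[0,-0.018,0.004],"turn":0},{"claw":0,"offset":[0,-0.018,0.004],"turn":0},{"claw":0,"offset":[0,-0.018,0.004],"turn":0},{"claw":0,"offset":[0,-0.018,0.004],"turn":0},{"claw":0,"offset":[0,-0.018,0.004],"turn":0},{"claw":0,"offset":[0,-0.016,0.003],"turn":0},{"claw":0,"offset":[0,-0.014,0.003],"turn":0},{"claw":0,"offset":[0,-0.014,0.003],"turn":0},{"claw":0,"offset":[0,-0.012,0.002],"turn":0},{"claw":0,"offset":[0,-0.010,0.002],"turn":0},{"claw":0,"offset":[0,-0.008,0.001],"turn":0},{"claw":0,"offset":[0,-0.006,0.001],"turn":0},{"claw":0,"offset":[0,-0.004,0],"turn":0},{"claw":0,"offset":[0,-0.002,0],"turn":0},{"claw":0,"offset":[0,0,0],"turn":0},{"claw":0,"offset":[0,0,0],"turn":0}]'
python3 d.py 535.5 -205.5 136.5; python3 - <<'E'
from h import *
c=snapshot("scene");s=snapshot("top")
cv2.imwrite("pics/c1.png",np.hstack([cv2.resize(c["pixels"][70:270,145:345],(400,400)),cv2.resize(s["pixels"][150:310,330:490],(400,400))]))
E
```

```text
t: 15.82
tcp_pos: [517.1, -29.1, 288.5]
eef_rot: [-0.982, 1.57, -1.081]
ft_force: [0.4, 0.5, -5.1]
gripper_width: 25.3
t: 17.15
tcp_pos: [535.2, -205.2, 288.3]
eef_rot: [1.63, 1.571, 1.532]
ft_force: [-0.0, -0.7, -5.7]
gripper_width: 25.4
17.15 [ 535.2 -205.2  288.3] yaw -5.59 tilt [-1.e+00  2.e-04 -0.e+00] tool delta [151.8  -0.3   0.3] [-0.  -0.7 -5.7] 25.4 [-0.5   0.41  1.33  0.    1.4  -0.4 ]
```

View pics/c1.png

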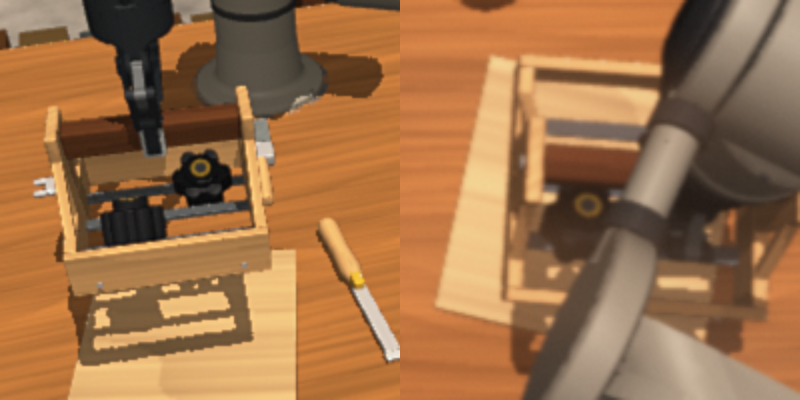

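The sieve is above the board and level, with both knobs inside and no nuts. I'll lower it to about 7 mm short of contact.

```bash
python3 -m inch '[{"claw":0,"offset":[0.003,0,0],"turn":0},{"claw":0,"offset":[0.006,0,0],"turn":0},{"claw":0,"offset":[0.010,0,0],"turn":0},{"claw":0,"offset":[0.013,0,0],"turn":0},{"claw":0,"offset":[0.013,0,0],"turn":0},{"claw":0,"offset":[0.013,0,0],"turn":0},{"claw":0,"offset":[0.013,0,0],"turn":0},{"claw":0,"offset":[0.013,0,0],"turn":0},{"claw":0,"offset":[0.013,0,0],"turn":0},{"claw":0,"offset":[0.012,0,0],"turn":0},{"claw":0,"offset":[0.010,0,0],"turn":0},{"claw":0,"offset":[0.008,0,0],"turn":0},{"claw":0,"offset":[0.006,0,0],"turn":0},{"claw":0,"offset":[0.005,0,0],"turn":0},{"claw":0,"offset":[0.004,0,0],"turn":0},{"claw":0,"offset":[0.003,0,0],"turn":0},{"claw":0,"offset":[0,0,0],"turn":0},{"claw":0,"offset":[0,0,0],"turn":0}]'
python3 -m inch '[{"claw":0,"offset":[0.001,0,0],"turn":0},{"claw":0,"offset":[0.001,0,0],"turn":0},{"claw":0,"offset":[0.001,0,0],"turn":0},{"claw":0,"offset":[0.001,0,0],"turn":0},{"claw":0,"offset":[0,0,0],"turn":0},{"claw":0,"offset":[0,0,0],"turn":0}]'
python3 d.py 535.5 -205.5 136.5
```

```text
t: 18.75
tcp_pos: [535.3, -205.8, 143.5]
eef_rot: [-0.558, 1.57, -0.656]
ft_force: [-0.1, -0.3, -4.3]
gripper_width: 25.3
t: 19.25
tcp_pos: [535.2, -205.7, 139.2]
eef_rot: [-2.677, 1.571, -2.775]
ft_force: [-0.5, 0.1, -5.5]
gripper_width: 25.3
19.25 [ 535.2 -205.7  139.2] yaw -5.61 tilt [-1.e+00 -1.e-04 -1.e-04] tool delta [2.7 0.2 0.3] [-0.5  0.1 -5.5] 25.3 [-0.5   0.54  1.55 -0.    1.05 -0.4 ]
```

```bash
python3 -m inch '[{"claw":0,"offset":[0.001,0,0],"turn":0},{"claw":0,"offset":[0.001,0,0],"turn":0},{"claw":0,"offset":[0,0,0],"turn":0},{"claw":0,"offset":[0,0,0],"turn":0}]'
python3 d.py 535.5 -205.5 136.5
python3 -m inch '[{"claw":0,"offset":[0.0005,0,0],"turn":0},{"claw":0,"offset":[0.0005,0,0],"turn":0},{"claw":0,"offset":[0,0,0],"turn":0},{"claw":0,"offset":[0,0,0],"turn":0}]'
```

```text
t: 19.58
tcp_pos: [535.2, -205.7, 137.2]
eef_rot: [-2.382, 1.571, -2.48]
ft_force: [-0.2, -0.8, -5.1]
gripper_width: 25.3
19.58 [ 535.2 -205.7  137.2] yaw -5.61 tilt [-1.e+00 -1.e-04 -1.e-04] tool delta [0.7 0.2 0.3] [-0.2 -0.8 -5.1] 25.3 [-0.5   0.55  1.55 -0.    1.05 -0.4 ]
t: 19.92
tcp_pos: [535.4, -205.7, 136.6]
eef_rot: [-0.55, 1.57, -0.648]
ft_force: [0.7, -0.3, -2.8]
gripper_width: 25.2
```

The load is passing to the board, with the z force down from about -5.5 to -2.8 N. Another 0.5 mm, then I'll look for full contact.

```bash
python3 -m inch '[{"claw":0,"offset":[0.0005,0,0],"turn":0},{"claw":0,"offset":[0,0,0],"turn":0},{"claw":0,"offset":[0,0,0],"turn":0}]'
python3 d.py 535.5 -205.5 136.5
```

```text
t: 20.17
tcp_pos: [535.5, -205.8, 136.4]
eef_rot: [-0.448, 1.57, -0.546]
ft_force: [-0.7, 0.7, 1.7]
gripper_width: 25.2
20.17 [ 535.5 -205.8  136.4] yaw -5.61 tilt [-1.e+00 -5.e-04  1.e-03] tool delta [-0.1  0.3 -0. ] [-0.7  0.7  1.7] 25.2 [-0.5   0.55  1.55 -0.    1.04 -0.4 ]
```

```bash
python3 -m inch '[{"claw":0.03,"offset":[0,0,0],"turn":0},{"claw":0.035,"offset":[0,0,0],"turn":0},{"claw":0.04,"offset":[0,0,0],"turn":0},{"claw":0.05,"offset":[0,0,0],"turn":0},{"claw":0.055,"offset":[0,0,0],"turn":0},{"claw":0.06,"offset":[0,0,0],"turn":0},{"claw":0.06,"offset":[0,0,0],"turn":0},{"claw":0.06,"offset":[0,0,0],"turn":0},{"claw":0.06,"offset":[0,0,0],"turn":0}]'
python3 d.py 535.5 -205.5 136.5
python3 -m inch '[{"claw":0.06,"offset":[-0.004,0,0],"turn":0},{"claw":0.06,"offset":[-0.008,0,0],"turn":0},{"claw":0.06,"offset":[-0.012,0,0],"turn":0},{"claw":0.06,"offset":[-0.015,0,0],"turn":0},{"claw":0.06,"offset":[-0.02,0,0],"turn":0},{"claw":0.06,"offset":[-0.02,0,0],"turn":0},{"claw":0.06,"offset":[-0.02,0,0],"turn":0},{"claw":0.06,"offset":[-0.02,0,0],"turn":0},{"claw":0.06,"offset":[-0.02,0,0],"turn":0},{"claw":0.06,"offset":[-0.02,0,0],"turn":0},{"claw":0.06,"offset":[-0.01,0,0],"turn":0},{"claw":0.06,"offset":[0,0,0],"turn":0}]'
python3 - <<'E'
from h import *
c=snapshot("scene"); print(observe()['tcp_pos'])
cv2.imwrite("pics/d1.png",cv2.resize(c["pixels"][110:310,160:500],(800,470),interpolation=2))
E
```

```text
t: 20.92
tcp_pos: [535.2, -205.7, 135.8]
eef_rot: [-1.33, 1.571, -1.428]
ft_force: [-0.3, -0.0, 0.6]
gripper_width: 59.8
20.92 [ 535.2 -205.7  135.8] yaw -5.62 tilt [-1.e+00 -1.e-04  0.e+00] tool delta [-0.7  0.2  0.3] [-0.3 -0.   0.6] 59.8 [-0.5   0.55  1.55 -0.    1.04 -0.4 ]
t: 21.92
tcp_pos: [536.0, -206.0, 307.9]
eef_rot: [-0.415, 1.565, -0.513]
ft_force: [0.1, -0.3, 0.8]
gripper_width: 60.2
[ 535.43470559 -205.79724054  305.88075747]
```

View pics/d1.png

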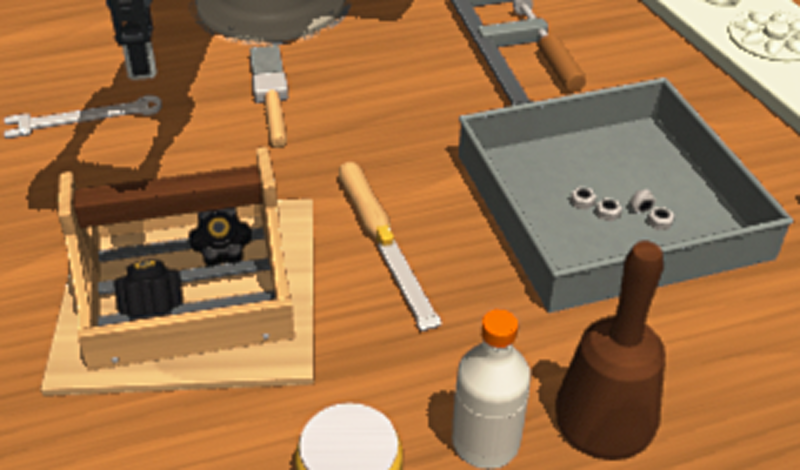

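The sieve stands on the board with both knobs, at (150,290) and (220,235). The four nuts are in the tray, around (580–660, 195–215), and the bystanders look unmoved. I'll compare that with the first picture, then hand in.

```bash
python3 -m inch '[{"claw":0.06,"offset":[0,0,0],"turn":0},{"claw":0.06,"offset":[0,0,0],"turn":0},{"claw":0.06,"offset":[0,0,0],"turn":0}]'; python3 - <<'E'
from h import *
c=snapshot("scene")["pixels"]; a=cv2.imread("pics/scene0.png")
for n,(x0,x1,y0,y1) in dict(chisel=(300,350,175,255),mallet=(395,445,210,305),glue=(350,388,240,310),wax=(282,335,280,330),sievefront=(185,290,225,275),endboards=(183,202,170,260)).items():
    print(n,np.abs(c[y0:y1,x0:x1].astype(int)-a[y0:y1,x0:x1]).mean().round(2))
from station import env
o=observe(); print(o['t'],o['ft_force'])
env.hand_in()
E
```

```text
t: 22.22
tcp_pos: [534.8, -205.5, 303.5]
eef_rot: [2.768, 1.568, 2.67]
ft_force: [0.3, -0.4, -0.0]
gripper_width: 59.7
chisel 1.76
mallet 1.36
glue 1.76
wax 1.75
sievefront 10.18
endboards 12.87
22.2667 [ 0.19734614 -0.12990404 -0.26444668]
the job is handed in; nothing more can be done
```

I lifted the sieve by its handle, carried it gently over the tray and shook it along its x in two short bursts. After that I set it back on its board, released it and handed the job in at about 22.3 s; no verdict was reported.

**Nuts and knobs:** The last picture shows all four nuts in the tray, one of them leaning on edge. Both knobs are in the sieve, though the first shake tipped them onto their edges.

**Sieve:** It stands on the board at about (535, -206), within a few mm of the board's centre. The measured force went to about zero once the jaws opened.

**Bystanders:** The chisel, mallet, glue bottle and wax can match the first picture to within image noise. The sieve region does differ from the first picture. I put that down to the moved contents and the arm's shadow, but I didn't measure the sieve's final tilt separately.

**What I couldn't check directly:**
- **Weight:** The wrist force was too noisy to tell whether the nuts had gone, so that rests on the pictures.
- **Knob clearance:** No sensor showed knob contact with the fingers. By geometry the fingertips stayed about 20 mm above a knob standing on edge.

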